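# Shift the cup-tray divider one notch

## Robot

A 7-joint arm with a two-finger parallel gripper is mounted at the origin on the work surface. World frame = base frame: x ahead of the robot, y to its left, z up, the work surface at z = 0. Lengths are in mm, angles in rad, forces in N, time in s.
With the tool pointing down it reaches from about 425 to 825 mm from the base axis. Payload 3.6 kg.
Tool frame: the origin (TCP) lies at the very end of the fingers, on their centre line; the grasp point (between the pads) lies 19 mm behind it (env.hold_point_z is the z of the grasp point in the tool frame, in mm); z points along the fingers, y is the line along which they close (so a half turn about z gives the same grasp; the last joint's range is limited). The gripper opens to 93 mm and grips with 3 to 60 N. Pads are 15 mm wide; open, the fingers measure 128 mm over their backs; the gripper's body (75 mm by 188 mm) begins 65 mm behind the grasp point.
Start: joints at [-1.167, 0.615, -0.013, 1.423, 0.008, 1.103, -0.04], TCP at [270.812, 590.866, 218.64] pointing down, gripper open.
Joint ranges: [-3.12, 3.12], [-0.3, 2.06], [-1.34, 1.32], [0.26, 2.42], [-1.36, 4.5], [0.01, 1.98], [-2.84, 2.84]. Speed limits (rad/s): [2.79, 2.79, 3.14, 3.14, 3.14, 3.14, 3.14].

## Interface

Orientations are given as [roll, pitch, yaw] about the fixed x, y, z axes, in that order (R = Rz(yaw) Ry(pitch) Rx(roll)).
In Python, from bench import read_state, imaging, ticket, env gives the robot as it stands. The module is installed in compiled form; this text tells all that it offers.
- The arm moves only by the tool send_rows, never from a script. Its argument "rows" is a list that holds one entry, the list of rows, each a list of 7 numbers: the closure in counts, from 0 (fully open) to 255 (shut), then the shift along the tool's x, y, z normalised to -1 to 1, where 1 is 0.25 m, then the turn, a rotation vector about the tool's x, y, z normalised to -1 to 1, where 1 is pi rad. In form: [[[grip, x, y, z, wx, wy, wz], ...]]. A call has 1 to 8 rows; each row is the pose to reach, as a shift and turn from the pose commanded when the call began, along the tool's axes at that moment, turning the shorter way round; what a row does not reach only later rows make up. A row lasts 1/8 s, in which the tool goes at most 62.5 mm and 10.7 degrees, less where a joint would pass 70% of its speed; a pose out of reach is approached as far as the arm can. A call with a number of a shift or a turn outside -1 to 1 is refused whole. A call with a gripper value outside its range is refused whole. The fingers move at their own pace and stop on an object; "force" is the grip in N (left out, the last holds). Time passes only in rows, so rows that repeat a pose let the fingers close. It gives the time, the measured TCP pose, the force, the opening and the grip force at its end, in the units of the state.
- read_state(): the state, without advancing time (a new reading comes with each control period).
- imaging.snapshot(name): name is "scene" or "side" or "wrist"; returns (picture, depth): 480x640x3 uint8, red, green, blue; 480x640 float32, mm along the optical axis (not along the pixel's ray), 0 where there is no reading.
- imaging.calibration(name): a dict with "fov_y" (degrees; the focal length in pixels is half the picture's height over the tangent of half this angle, whatever the lens; pixels are square), "cx", "cy" (the principal point, pixels), "dist_coeffs" ([k1, k2, p1, p2, k3] as OpenCV has them; the pictures are not rectified), "R" (3x3) and "t" (3): a world point X has camera coordinates R X + t. Camera axes: x right, y down, z forward; pixel columns grow to the right and rows downward; lengths in mm; the calibration is good to about 2 mm. A picture is of the moment at which its call begins: read the wrist's pose just before it. calibration takes no time and is no camera call; for the wrist camera it gives the pose at the moment of the call.
- ticket.close_job(): hands the job in; it is judged then, once.
The state is a dict: "t": time; "q": joint angles; "dq": joint speeds; "effort": joint torques, N m; "position": TCP position; "orientation": TCP orientation; "wrist_force": force on the tool from outside, world axes, zero at the start; "torque": the same for the moment, N m; "gripper_width": finger opening in mm; "finger_force": force on a finger pad.
Only numpy, scipy, OpenCV 4.12 (cv2) and the standard library are available. Lean on these libraries where they do the work, as an engineer would, in place of code of your own. Each camera call takes 0.05 s, during which the arm holds its last target. There are 200 camera calls.

## Task

The cup tray on the coffee bar needs a wider bay: lift the divider with the flat upright tab out of its notches, shift it along to the next pair of notches towards the tray's tall end plate, and drop it in so that it sits fully down on both sides. Leave the divider with the round knob and the cup in the tray where they are.

Things in the scene. Friction and masses are not known exactly. Their poses are not given: they have to be found in the camera images.
- tray: Fixed plywood tray, outside 114 mm wide, walls 12 thick, 50 high, lane 90 wide. Origin: centre of underside, on the counter; x across the lane, y along it to the tall end plate (90 high, y = 175 to 185; the low end has a 28 mm rim). Both walls have facing notches at y = -132, -66, 0, 66, 132 mm, 36 wide, 22 deep (bottom at height 28). The dividers start in pairs -66 and 66, either one in either.
- tab_divider_grip (a point): Divider to move, loose, aluminium, 0.13-0.25 kg: crossbar 130 x 16 x 16 mm lying across the lane in two notches, plate 80 x 8 hanging 21 below it, flat upright tab on its middle, 34 wide (x, across the lane), 14 thick (y), 60 high. Point: tab's middle, 30 below its top, 46 above the bar's underside, at height 74 when seated. Grip the 34 mm width above the walls; lift over 22 mm to clear them.
- knob_divider_grip (a point): The other divider, loose, to be left alone: same crossbar and hanging plate, but on its middle a round knob 30 mm across, 24 high, on a 12 mm stem (top 76 above the bar's underside). Point: on the stem's axis, 46 mm above the bar's underside; z up, x across the lane.
- tray_cup_mid (a point): Open steel cup, 60 mm across, 62 mm high, loose, standing in the tray's bay at the low end; to be left alone. Point: its centre, half-way up.
Things that resemble listed ones, but are neither listed nor needed, are in the scene too. What is shaped like the part that bears tab_divider_grip but black or pink is not meant.

How it is judged (in metres and radians):
On the way:
1. the tab divider is lifted clear of its notches (z of tab_divider_grip in the frame of tray above 0.097 m), for 0.1 s.
At the end, for the whole second after the job is handed in: The tab divider rests in the next pair of notches towards the tall end plate: within 16 mm along and 15 mm across the lane, 6 mm in height, 0.15 rad of upright, 0.26 rad of square across the lane. The knob divider is within 20 mm and the cup within 25 mm of where they began (((y of tab_divider_grip in the frame of tray between -0.016 and 0.016 m and y of knob_divider_grip in the frame of tray between 0.041 and 0.091 m) or (y of tab_divider_grip in the frame of tray between 0.116 and 0.148 m and y of knob_divider_grip in the frame of tray between -0.091 and -0.041 m)) and z of tab_divider_grip in the frame of tray between 0.068 and 0.08 m and x of tab_divider_grip in the frame of tray between -0.015 and 0.015 m and angle between tab_divider_grip's own z axis and vertical below 0.15 rad and angle between the y axis of tab_divider_grip and the y axis of tray, either way round below 0.26 rad and linear speed of tab_divider below 0.02 m/s and distance of knob_divider_grip from where it was at the start of the episode below 0.02 m and distance of tray_cup_mid from where it was at the start of the episode below 0.025 m); the robot touches nothing.
It fails at once if the knob divider is moved by more than 20 mm (distance of knob_divider_grip from where it was at the start of the episode above 0.02 m).
It fails at once if the cup in the tray is moved by more than 25 mm (distance of tray_cup_mid from where it was at the start of the episode above 0.025 m).
It also fails if it takes over 32 s, if anything falls off the work surface, if the arm or the gripper's body presses on something with over 40 N, if the wrist force passes 120 N, or if a joint passes its speed limit or range.

## Working session

There is one attempt and no reset: what is moved stays moved. The work goes in short steps, Python scripts to look and compute and a tool call to move; the robot and the scene stay as the last step left them, time stands still between calls to the robot, and variables do not carry over. Pictures are saved under pics/ and viewed, at most 10 in all, crops included, and the job is handed in when it is done.

Besides the shell and the picture viewer there is one more tool, called after ">>>" as a command line: name --argument value ..., lists and objects as JSON in quotes. send_rows: Moves the arm, as the interface text tells. Scaled input: -1 to 1 covers 0.25 m each way for a shift and pi rad each way for a turn. Its arguments: {"type":"object","properties":{"rows":{"type":"array"},"force":{"type":"number"}},"required":["rows"]}

```bash
mkdir -p pics; cat > h.py <<'E'
import numpy as np, cv2
from bench import read_state, imaging, ticket, env
def cam(n):
    c=imaging.calibration(n); f=240/np.tan(np.radians(c["fov_y"])/2)
    K=np.array([[f,0,c["cx"]],[0,f,c["cy"]],[0,0,1]]); return K,np.array(c["dist_coeffs"],float),np.array(c["R"]),np.array(c["t"])
def plane(C,px,z):
    K,d,R,t=C; u=cv2.undistortPoints(np.array(px,float).reshape(-1,1,2),K,d).reshape(-1,2)
    D=np.c_[u,np.ones(len(u))]@R; o=-R.T@t
    return o+D*((z-o[2])/D[:,2])[:,None]
def depthpts(C,px,dep):
    K,d,R,t=C; px=np.array(px,float).reshape(-1,2); u=cv2.undistortPoints(px.reshape(-1,1,2),K,d).reshape(-1,2)
    z=np.array([dep[int(b),int(a)] for a,b in px]); return (np.c_[u*z[:,None],z]-t)@R
def save(n,im): cv2.imwrite("pics/"+n,im[:,:,::-1])
E
python3 - <<'E'
from h import *
s=read_state(); print(s["t"],s["position"],s["orientation"],s["gripper_width"],env.hold_point_z)
for n in("scene","side"):
    im,d=imaging.snapshot(n); save(n+"1.png",im); np.savez(n+"1.npz",im=im,d=d)
    C=cam(n); print(n,C[0][0,0],-C[2].T@C[3])
E
```

```text
0.0 [270.51005627 590.17764637 217.52085991] [-3.13907803e+00  5.37406182e-05  2.71191673e+00] 93.05985214866526 -18.8
scene 603.7037842781191 [1178.912985    362.69496586  581.56371598]
side 466.15305069390155 [ 353.58691707 -584.90131067  586.3631729 ]
```

View pics/scene1.png

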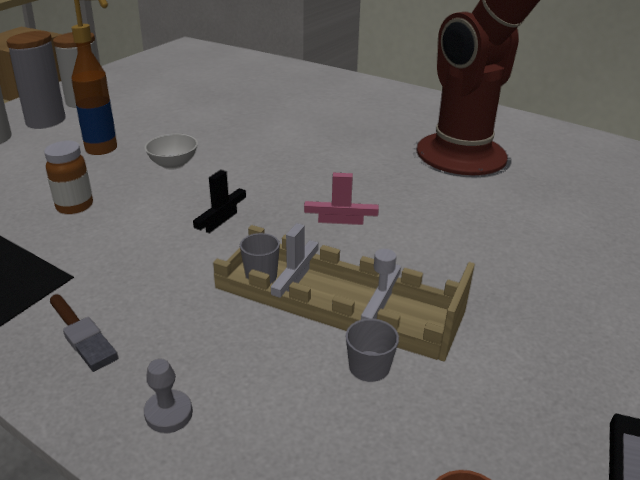

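View pics/side1.png

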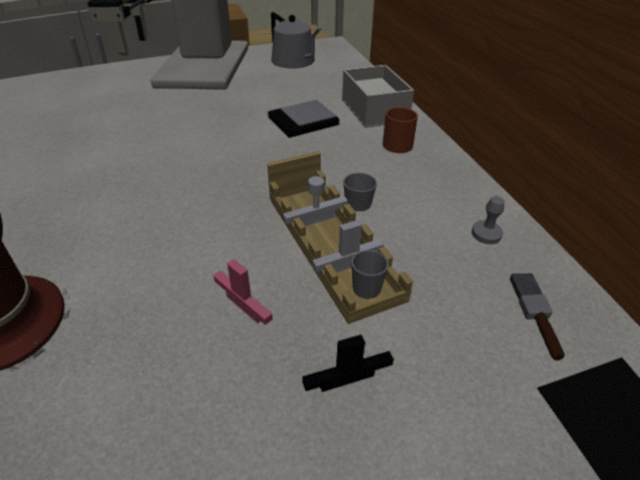

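The scene view shows the cup at (260,258) in the tray's low end, the grey tab divider at (296,250), the knob divider at (385,270) and the tall end plate at (460,300). Candidates for the tab divider are the grey one in the tray (296,250), the black one (220,195) and the pink one (342,200). The grey one fits, because black and pink are excluded. The side view agrees: tab (350,238), knob (316,190), end plate (295,170).

```bash
cat > m.py <<'E'
from h import *
P=[];Q=[]
for n in("scene","side"):
    f=np.load(n+"1.npz"); im,d=f["im"],f["d"]; C=cam(n)
    hsv=cv2.cvtColor(im,cv2.COLOR_RGB2HSV)
    x0,x1,y0,y1=(205,480,215,355) if n=="scene" else (255,420,145,325)
    yy,xx=np.mgrid[y0:y1,x0:x1]; px=np.c_[xx.ravel(),yy.ravel()]
    ok=d[px[:,1],px[:,0]]>0; px=px[ok]; W=depthpts(C,px,d); h=hsv[px[:,1],px[:,0]]
    wood=(h[:,1]>70)&(h[:,0]>10)&(h[:,0]<30)&(W[:,2]>8)&(W[:,2]<100)
    grey=(h[:,1]<50)&(W[:,2]>15)&(W[:,2]<120)
    print(n,wood.sum(),grey.sum(),np.percentile(W[wood],[1,50,99],axis=0).round().tolist())
    r=cv2.minAreaRect(W[wood][:,:2].astype(np.float32)); print(r)
    P.append(W[wood]);Q.append(W[grey])
A=np.vstack(P); r=cv2.minAreaRect(A[:,:2].astype(np.float32)); print("both",r)
b=cv2.boxPoints(r); e=max((b[1]-b[0],b[2]-b[1]),key=np.linalg.norm); e=e/np.linalg.norm(e)
hi=A[A[:,2]>70].mean(0)[:2]; c=np.array(r[0]); 
if (hi-c)@e<0: e=-e
xa=np.array([e[1],-e[0]]); print("y axis",e,"yaw",np.arctan2(-xa[1]*-1,xa[0]),"c",c)
for q,n in zip(Q,("scene","side")):
    L=np.c_[(q[:,:2]-c)@xa,(q[:,:2]-c)@e,q[:,2]]
    for nm,m in(("tab",(abs(L[:,0])<30)&(abs(L[:,1]+66)<30)&(L[:,2]>60)),("knob",(abs(L[:,0])<30)&(abs(L[:,1]-66)<30)&(L[:,2]>60))):
        print(n,nm,m.sum(),np.percentile(L[m],[3,50,97],axis=0).round(1).tolist())
E
python3 m.py
python3 -c "
from h import *
a=cv2.imread('pics/scene1.png')[215:355,205:480];cv2.imwrite('pics/crop.png',cv2.resize(a,None,fx=2.8,fy=2.8,interpolation=2))"
```

```text
scene 8635 5804 [[508.0, -149.0, 8.0], [611.0, 54.0, 29.0], [654.0, 210.0, 92.0]]
((580.6444091796875, -18.179092407226562), (134.22312927246094, 455.0568542480469), 4.01272439956665)
side 5066 4855 [[498.0, -161.0, 9.0], [550.0, 33.0, 37.0], [648.0, 200.0, 90.0]]
((703.989501953125, 65.61851501464844), (384.10040283203125, 414.0363464355469), 7.238461494445801)
both ((598.9710693359375, 70.01058959960938), (635.3642578125, 289.48468017578125), 63.850040435791016)
y axis [0.44072205 0.8976436 ] yaw -0.4564029 c [598.97106934  70.0105896 ]Traceback (most recent call last):
  File "m.py", line 22, in <module>
    print(n,nm,m.sum(),np.percentile(L[m],[3,50,97],axis=0).round(1).tolist())
                       ~~~~~~~~~~~~~^^^^^^^^^^^^^^^^^^^^^^^
    return _quantile_unchecked(
        a, q, axis, out, overwrite_input, method, keepdims, weights)
    return _ureduce(a,
                    func=_quantile_ureduce_func,
    ...<5 lines>...
                    overwrite_input=overwrite_input,
                    method=method)
    r = func(a, **kwargs)
    result = _quantile(arr,
                       quantiles=q,
    ...<2 lines>...
                       out=out,
                       weights=wgt)
    slices_having_nans = np.isnan(arr[-1, ...])
                                  ~~~^^^^^^^^^
IndexError: index -1 is out of bounds for axis 0 with size 0
```

View pics/crop.png

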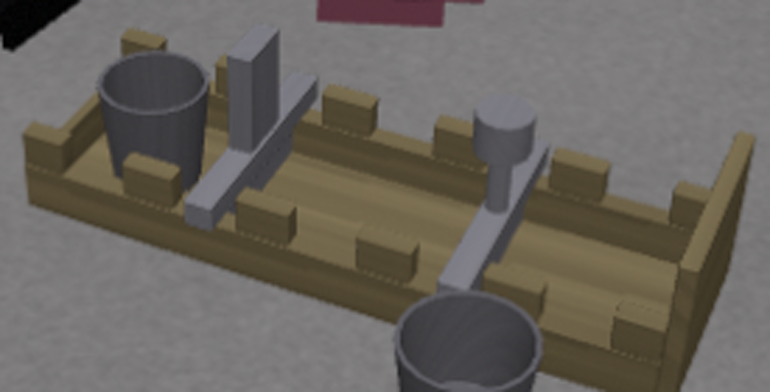

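The crop confirms it: the flat-tab divider sits in the second notch pair from the low end, between the cup and the knob divider, with an empty notch pair next to it. Flying depth pixels are spoiling the rectangle fit, so I'll filter them out.

```bash
python3 - <<'E'
s=open('m.py').read()
s=s.replace("    hsv=","    k=np.ones((3,3));g=cv2.dilate(d,k)-cv2.erode(d,k)\n    hsv=",1)
s=s.replace("ok=d[px[:,1],px[:,0]]>0;","ok=(d[px[:,1],px[:,0]]>0)&(g[px[:,1],px[:,0]]<12);")
s=s.replace("&(W[:,2]<100)\n","&(W[:,2]<100)&(W[:,0]>470)&(W[:,0]<690)&(W[:,1]>-200)&(W[:,1]<250)\n")
s=s.replace("L[m],","L[m] if m.any() else np.zeros((1,3)),")
open('m.py','w').write(s)
E
python3 m.py
```

```text
scene 7046 4173 [[510.0, -148.0, 8.0], [613.0, 46.0, 29.0], [654.0, 209.0, 92.0]]
((578.2758178710938, 27.114532470703125), (116.72262573242188, 357.7431640625), 7.153906345367432)
side 3498 3543 [[500.0, -161.0, 9.0], [558.0, 43.0, 42.0], [648.0, 200.0, 90.0]]
((573.13232421875, 21.358795166015625), (113.19823455810547, 359.1004333496094), 7.304998874664307)
both ((576.8211669921875, 23.978057861328125), (120.37434387207031, 363.62054443359375), 7.1414995193481445)
y axis [-0.12431996  0.9922421 ] yaw 0.12464247 c [576.82116699  23.97805786]
scene tab 456 [[-13.9, -73.9, 62.1], [9.8, -64.9, 89.2], [15.9, -62.1, 105.7]]
scene knob 399 [[-9.7, 57.4, 63.8], [7.4, 69.7, 99.6], [13.8, 81.6, 106.1]]
side tab 450 [[-21.5, -80.2, 61.5], [-8.1, -78.3, 86.4], [8.9, -70.3, 104.4]]
side knob 220 [[-18.0, 50.6, 67.6], [-7.9, 56.8, 99.1], [4.2, 70.4, 104.7]]
```

The tray is consistent: about 114 x 360, tall end towards world +y, long axis tilted 7.1°. The tab is near (583, -45) and the goal notch is +66 mm along it. I'm now moving above the tab.

>>> send_rows --rows '[[[0,-0.2,-0.16,0,0,0,0],[0,-0.4,-0.32,0,0,0,0],[0,-0.6,-0.48,0,0,0,0],[0,-0.8,-0.64,0,0,0,0],[0,-1,-0.82,0,0,0,0],[0,-1,-0.82,0,0,0,0]]]'

```text
t: 0.85
position: [414.9, 294.6, 218.5]
orientation: [-3.139, 0.002, 2.702]
wrist_force: [0.0, 0.9, 0.3]
gripper_width: 93.1
finger_force: 0.0
```

>>> send_rows --rows '[[[0,-0.2,-0.16,0,0,0,0],[0,-0.4,-0.32,0,0,0,0.05],[0,-0.6,-0.48,0,0,0,0.1],[0,-0.8,-0.64,0,0,0,0.15],[0,-1,-0.82,0,0,0,0.2],[0,-1,-0.82,0,0,0,0.25],[0,-1,-0.82,0,0,0,0.324],[0,-1,-0.82,0,0,0,0.324]]]'

```text
t: 1.85
position: [554.5, 11.2, 218.0]
orientation: [-3.141, -0.001, 1.693]
wrist_force: [0.5, 0.7, -0.6]
gripper_width: 92.9
finger_force: 0.0
```

```bash
python3 - <<'E'
from h import *
s=read_state(); print(s["t"],s["position"],s["orientation"],s["q"])
E
```

```text
1.85 [554.50993958  11.1578236  218.01564666] [-3.14053935e+00 -7.09346760e-04  1.69311604e+00] [-0.27526922  0.48167052  0.3285806   1.71191571 -0.18177547  0.979092
  0.24281531]
```

>>> send_rows --rows '[[[70,-0.12,0.04,0,0,0,0],[70,-0.24,0.085,0,0,0,0],[70,-0.24,0.085,0,0,0,0],[70,-0.24,0.085,0,0,0,0]]]'

```text
t: 2.35
position: [582.7, -45.2, 218.1]
orientation: [-3.141, -0.002, 1.696]
wrist_force: [-0.2, 0.0, 0.1]
gripper_width: 67.7
finger_force: 0.0
```

```bash
python3 - <<'E'
from h import *
s=read_state(); C=cam("wrist"); im,d=imaging.snapshot("wrist"); save("w1.png",im); np.savez("w1.npz",im=im,d=d,K=C[0],dc=C[1],R=C[2],t=C[3])
print(s["t"],s["position"],s["orientation"],s["gripper_width"],-C[2].T@C[3])
E
```

```text
2.35 [582.73807715 -45.18519175 218.09743508] [-3.14051474e+00 -1.71654331e-03  1.69588427e+00] 67.70361650534925 [573.59707297  32.59350051 385.2106689 ]
```

View pics/w1.png

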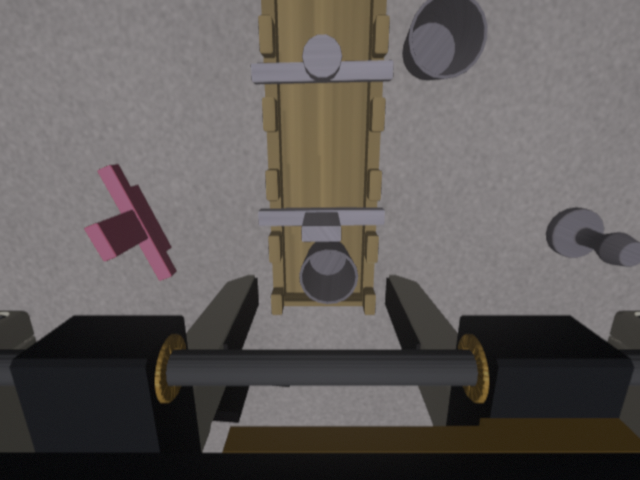

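The wrist view shows the tab top at (321,233), the tab divider's bar along row 216 (columns 259–385), the knob at (322,56), the cup at (328,272), and the wall posts on each side of the goal notch at rows 113 and 185. Next I'm measuring these.

```bash
python3 - <<'E'
from h import *
f=np.load("w1.npz"); im,d=f["im"],f["d"]; C=(f["K"],f["dc"],f["R"],f["t"])
hsv=cv2.cvtColor(im,cv2.COLOR_RGB2HSV)
yy,xx=np.mgrid[0:315,240:410]; px=np.c_[xx.ravel(),yy.ravel()]; px=px[d[px[:,1],px[:,0]]>0]
W=depthpts(C,px,d); h=hsv[px[:,1],px[:,0]]; grey=h[:,1]<50
ya=1.6958; e=np.array([np.cos(ya),np.sin(ya)]); xa=np.array([e[1],-e[0]]); c=read_state()["position"][:2]
def rect(m,nm,z):
    p=px[m]; r=plane(C,p,z)[:,:2]; L=np.c_[(r-c)@xa,(r-c)@e]
    q=cv2.minAreaRect(L.astype(np.float32)); print(nm,m.sum(),"medz",np.median(W[m][:,2]).round(1),np.array(q[0]).round(1),np.array(q[1]).round(1),round(q[2],1),np.percentile(L,[2,98],axis=0).round(1).tolist())
reg=lambda a,b:(px[:,1]>a)&(px[:,1]<b)
rect(grey&(abs(W[:,2]-104)<5)&reg(215,250)&(abs(px[:,0]-321)<25),"tabtop",104)
rect(grey&(abs(W[:,2]-44)<4)&reg(205,225),"bar",44)
rect(grey&(abs(W[:,2]-44)<4)&reg(60,84),"knobbar",44)
w=~grey&(abs(W[:,2]-50)<4)&(h[:,0]<30)
for a,b in((90,140),(162,205),(228,262),(285,315)):
    for s in(0,1): rect(w&reg(a,b)&((px[:,0]>320)==s),f"post{a}{'LR'[s]}",50)
E
```

```text
tabtop 653 medz 104.7 [-0.3  0.1] [33.4 14.2] 0.2 [[-16.2, -7.0], [16.2, 7.2]]
bar 1503 medz 44.7 [-0.1 -0. ] [129.6  15.8] 0.2 [[-62.8, -8.0], [62.7, 7.9]]
knobbar 2179 medz 44.7 [  0.3 136.1] [129.7  16.5] 1.3 [[-62.4, 127.7], [62.9, 144.4]]
post90L 441 medz 50.7 [-48.7  98.9] [12.3 28.9] 0.3 [[-54.6, 84.5], [-42.9, 113.3]]
post90R 438 medz 50.6 [52.4 99.1] [28.9 12.1] 89.9 [[46.5, 84.7], [58.1, 112.9]]
post162L 367 medz 50.6 [-48.7  33.2] [12.1 28.4] 0.2 [[-54.6, 19.1], [-42.8, 47.4]]
post162R 377 medz 50.4 [52.5 33. ] [12.2 29.4] 0.1 [[46.6, 18.8], [58.3, 47.7]]
post228L 324 medz 50.6 [-35.1 -31.6] [38.8 29.4] 0.5 [[-54.4, -46.4], [-42.5, -18.1]]
post228R 315 medz 50.5 [ 43.3 -31.4] [29.4 30.6] 89.6 [[46.7, -46.1], [58.4, -17.8]]
post285L 240 medz 50.4 [-48.3 -95.1] [26.6 12. ] 88.3 [[-54.2, -108.3], [-42.5, -83.1]]
post285R 239 medz 50.3 [ 52.8 -95.4] [11.9 25.5] 2.1 [[46.8, -108.0], [58.5, -82.8]]
```

Everything matches the given sizes. The tab is centred under the tool and square, and the goal notch is +66 mm in tool x and +2 mm in tool y. Descending to TCP z ≈ 65 and gripping.

>>> send_rows --rows '[[[70,0,0,0.15,0,0,0],[70,0,0,0.3,0,0,0],[70,0,0,0.42,0,0,0],[70,0,0,0.52,0,0,0],[70,0,0,0.58,0,0,0],[70,0,0,0.61,0,0,0],[70,0,0,0.61,0,0,0]]]' --force 25

```text
t: 3.28
position: [583.1, -46.8, 66.3]
orientation: [3.141, -0.0, 1.694]
wrist_force: [0.1, 0.6, -0.7]
gripper_width: 67.4
finger_force: 0.0
```

>>> send_rows --rows '[[[255,0,0,0,0,0,0],[255,0,0,0,0,0,0],[255,0,0,0,0,0,0],[255,0,0,0,0,0,0],[255,0,0,0,0,0,0],[255,0,0,0,0,0,0]]]' --force 25

```text
t: 4.03
position: [582.9, -47.1, 66.4]
orientation: [-3.141, -0.0, 1.694]
wrist_force: [-1.6, 0.7, 3.3]
gripper_width: 33.7
finger_force: 25.0
```

Gripped at 33.7 mm. Lifting 40 mm and holding there.

>>> send_rows --rows '[[[255,0,0,-0.04,0,0,0],[255,0,0,-0.08,0,0,0],[255,0,0,-0.12,0,0,0],[255,0,0,-0.16,0,0,0],[255,0,0,-0.16,0,0,0],[255,0,0,-0.16,0,0,0],[255,0,0,-0.16,0,0,0]]]'

```text
t: 4.9
position: [582.6, -47.0, 105.7]
orientation: [-3.141, -0.0, 1.694]
wrist_force: [0.1, -0.5, -2.2]
gripper_width: 33.9
finger_force: 25.0
```

>>> send_rows --rows '[[[255,0.06,0.002,0,0,0,0],[255,0.12,0.004,0,0,0,0],[255,0.18,0.006,0,0,0,0],[255,0.23,0.008,0,0,0,0],[255,0.264,0.008,0,0,0,0],[255,0.264,0.008,0,0,0,0],[255,0.264,0.008,0,0,0,0]]]'

```text
t: 5.78
position: [576.9, 17.8, 106.2]
orientation: [3.142, 0.001, 1.693]
wrist_force: [0.0, -0.6, -1.7]
gripper_width: 33.8
finger_force: 25.0
```

```bash
python3 - <<'E'
from h import *
s=read_state(); C=cam("wrist"); im,d=imaging.snapshot("wrist"); save("w2.png",im)
print(s["t"],s["position"],s["orientation"],s["gripper_width"],s["finger_force"],s["wrist_force"])
E
```

```text
5.775 [576.92094201  17.78921403 106.20930077] [3.14154761e+00 8.38273682e-04 1.69297836e+00] 33.83103122337703 24.977275729179382 [ 0.01850569 -0.5711923  -1.68399598]
```

View pics/w2.png

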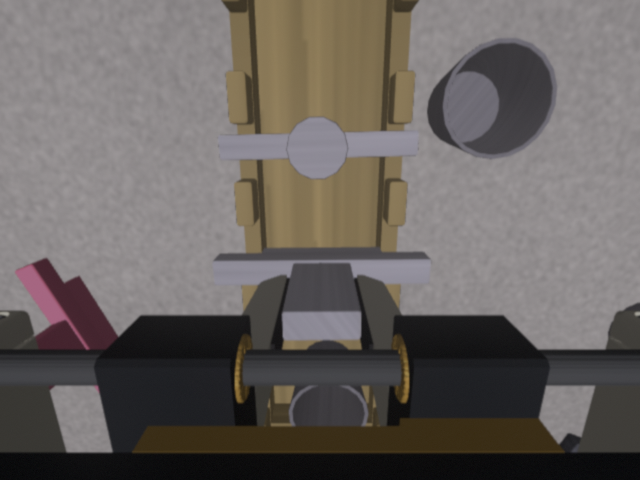

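The divider hangs level and square over the goal pair, with its bar at row 267, columns 215–430. The knob divider (row 146) and cup are undisturbed. Lowering.

>>> send_rows --rows '[[[255,0,0,0.04,0,0,0],[255,0,0,0.08,0,0,0],[255,0,0,0.12,0,0,0],[255,0,0,0.14,0,0,0],[255,0,0,0.156,0,0,0],[255,0,0,0.156,0,0,0],[255,0,0,0.156,0,0,0]]]'

```text
t: 6.7
position: [577.0, 18.6, 67.4]
orientation: [3.141, 0.0, 1.694]
wrist_force: [1.0, -0.1, -3.0]
gripper_width: 33.7
finger_force: 25.0
```

It is about 1 mm above the seat, so I'm releasing, retreating and checking.

>>> send_rows --rows '[[[70,0,0,0,0,0,0],[70,0,0,0,0,0,0],[70,0,0,0,0,0,0],[70,0,0,0,0,0,0]]]'

```text
t: 7.2
position: [577.0, 18.6, 67.3]
orientation: [3.141, 0.0, 1.694]
wrist_force: [-0.3, -0.1, -0.7]
gripper_width: 66.5
finger_force: 0.0
```

>>> send_rows --rows '[[[70,0,0,-0.1,0,0,0],[70,0,0,-0.25,0,0,0],[70,0,0,-0.42,0,0,0],[70,0,0,-0.6,0,0,0],[70,-0.2,0,-0.6,0,0,0],[70,-0.2,0,-0.6,0,0,0],[70,-0.2,0,-0.6,0,0,0]]]'

```text
t: 8.07
position: [582.7, -30.7, 216.8]
orientation: [-3.141, -0.001, 1.694]
wrist_force: [0.1, 0.5, 0.4]
gripper_width: 67.3
finger_force: 0.0
```

```bash
python3 - <<'E'
from h import *
s=read_state(); C=cam("wrist"); im,d=imaging.snapshot("wrist"); save("w3.png",im)
print(s["t"],s["position"],s["gripper_width"])
hsv=cv2.cvtColor(im,cv2.COLOR_RGB2HSV)
yy,xx=np.mgrid[0:300,240:410]; px=np.c_[xx.ravel(),yy.ravel()]; px=px[d[px[:,1],px[:,0]]>0]
W=depthpts(C,px,d); h=hsv[px[:,1],px[:,0]]; grey=h[:,1]<50
ya=1.6958; e=np.array([np.cos(ya),np.sin(ya)]); xa=np.array([e[1],-e[0]]); c=np.array([582.74,-45.19])
L=np.c_[(W[:,:2]-c)@xa,(W[:,:2]-c)@e]
for nm,y,z in(("tabtop",66,104.5),("bar",66,44.5),("knobbar",136,44.5)):
    m=grey&(abs(W[:,2]-z)<7)&(abs(L[:,1]-y)<22)&(abs(L[:,0])<70)
    P=plane(C,px[m],z)[:,:2]-c; q=cv2.minAreaRect(np.c_[P@xa,P@e].astype(np.float32))
    l=L[m][:,0]<0; print(nm,m.sum(),np.round(q[0],1),np.round(q[1],1),round(q[2],1),"z L/R",np.median(W[m][l,2]),np.median(W[m][~l,2]))
E
```

```text
8.075 [582.65465431 -30.6735443  216.83114123] 67.28030834443229
tabtop 744 [ 3.  65.6] [14.4 33.4] 90.0 z L/R 104.61259506214746 104.64844165545307
bar 1633 [ 3.4 59.7] [129.1  40. ] 6.6 z L/R 44.76883527334836 44.69779030187177
knobbar 2096 [  0.3 136.5] [ 44.2 129.5] 90.0 z L/R 44.73856556201193 44.74248887807198
```

View pics/w3.png

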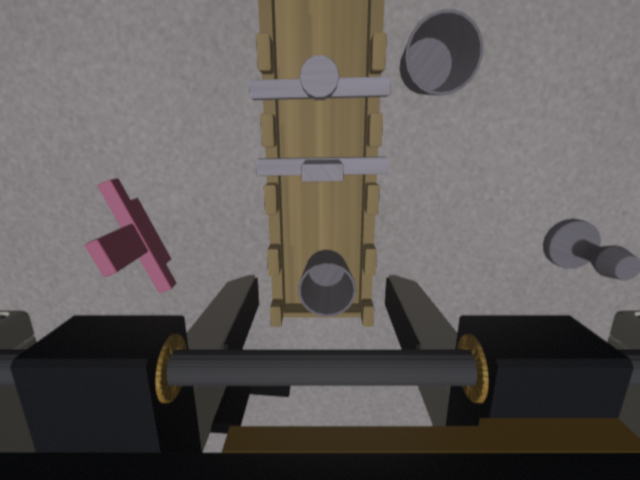

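The divider (bar at row 166, columns 257–388) is in the goal notches. It is seated level, with bar and tab tops at heights 44.7 and 104.6 on both sides, centred within 1.5 mm, and nothing else has moved. Handing in.

```bash
python3 -c "
from bench import ticket
print(ticket.close_job())"
```

```text
the job is handed in; nothing more can be done
None
```

The tab divider now sits fully down in the next notch pair towards the tall end plate, the knob divider and cup look unmoved in the last wrist picture, and the job is handed in; no verdict came back.

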